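# Rack the seal blanks on the scale and zero its dial

## Robot

A 7-joint arm with a two-finger parallel gripper is mounted at the origin on the work surface. World frame = base frame: x ahead of the robot, y to its left, z up, the work surface at z = 0. Lengths are in m, angles in degrees, forces in N, time in s.
With the tool pointing down it reaches from about 0.425 to 0.925 m from the base axis. Payload 6.8 kg.
Tool frame: the origin (TCP) lies at the very end of the fingers, on their centre line; the grasp point (between the pads) lies 19 mm behind it; z points along the fingers, y is the line along which they close (so a half turn about z gives the same grasp; the last joint's range is limited). The gripper opens to 88 mm and grips with 3 to 60 N. Pads are 20 mm wide; open, the fingers measure 115 mm over their backs; the gripper's body (75 mm by 178 mm) begins 61 mm behind the grasp point.
Start: joints at [-6.194, 27.33, 1.283, 89.118, -0.659, 63.558, -4.761], TCP at [0.675, 0, 0.223] pointing down, gripper open.
Joint ranges: [-169.35, 169.35], [-19.33, 120.38], [-80.79, 83.38], [13.8, 139.57], [-78.32, 258.32], [9.67, 109.79], [-169.56, 169.56]. Speed limits (degrees/s): [136.94, 136.94, 180, 180, 180, 180, 180].

## Interface

Orientations are given as [roll, pitch, yaw] about the fixed x, y, z axes, in that order (R = Rz(yaw) Ry(pitch) Rx(roll)).
In Python, from plant import robot gives the robot as it stands.
- The arm moves only by the tool drive_tool, never from a script. Its argument "commands" is a list of rows, each a list of 7 numbers: the shift along the tool's x, y, z in cm, then the turn, a rotation vector about the tool's x, y, z in rad, then the finger opening in cm, from 0 to 8.78. In form: [[x, y, z, wx, wy, wz, hand], ...]. A call has 1 to 5 rows; each row shifts and turns the commanded pose from where the row before left it, along the tool's axes as they then stand; what a row does not reach is not made up. A row lasts 1/8 s, in which the tool goes at most 62.5 mm and 10.7 degrees, less where a joint would pass 70% of its speed; a pose out of reach is approached as far as the arm can. A call is refused whole if a number of a shift passes 6.25 or a number of a turn 0.188, either way. A call with a gripper value outside its range is refused whole. The fingers move at their own pace and stop on an object; the grip force is fixed at half the most. Time passes only in rows, so rows that do not move let the fingers close. It gives the time, the measured TCP pose, the force, the opening and the grip force at its end, in the units of the state.
- robot.get_state(): the state, without advancing time (a new reading comes with each control period).
- robot.grab_frame(name): name is "scene" or "side" or "wrist"; returns (picture, depth): 480x640x3 uint8, blue, green, red; 480x640 float32, m along the optical axis (not along the pixel's ray), 0 where there is no reading.
- robot.get_calibration(name): a dict with "fx", "fy", "cx", "cy" (pixels), "camera_from_world" (4x4, takes a point from world to camera coordinates). Camera axes: x right, y up, looking along -z (the intrinsics and any distortion apply to the point x, -y, -z); pixel columns grow to the right and rows downward; lengths in m; the calibration is good to about 2 mm. A picture is of the moment at which its call begins: read the wrist's pose just before it. get_calibration takes no time and is no camera call; for the wrist camera it gives the pose at the moment of the call.
- robot.job_done(): hands the job in; it is judged then, once.
The state is a dict: "t": time; "joints": joint angles; "dq": joint speeds; "joint_torque": joint torques, N m; "tool_pos": TCP position; "tool_rot": TCP orientation; "wrist_force": force on the tool from outside, world axes, zero at the start; "moment": the same for the moment, N m; "gripper_width": opening from 0.0 (shut) to 1.0 (fully open); "grasp_force": force on a finger pad.
Only numpy, scipy, OpenCV 4.12 (cv2) and the standard library are available. Lean on these libraries where they do the work, as an engineer would, in place of code of your own. Each camera call takes 0.05 s, during which the arm holds its last target. There are 200 camera calls.

## Task

Move every seal blank from the dark tray to the dial scale, standing each foot-down in a free well of its pale rack, fully home, and leave the ones already there in the rack. Then, with all of them on the scale, turn the black bezel so that the dial's zero mark lies right under the needle, so that any blank taken later shows at once, and let go. Do not disturb the dish, the tin or the graver.

Things in the scene. Friction and masses are not known exactly. Their poses are not given: they have to be found in the camera images.
- stone0: Seal blank, square soapstone stick, 22 x 22 mm, 72 mm long with its foot flat and full width and its top 8 mm narrowed to 16 x 16 mm, 95 g; origin at the centre of its foot, z along the stick towards the narrowed top. At the start it stands on its foot in a cell of the dark wooden tray, or is absent (None).
- stone1: Seal blank, square soapstone stick, 22 x 22 mm, 72 mm long with its foot flat and full width and its top 8 mm narrowed to 16 x 16 mm, 95 g; origin at the centre of its foot, z along the stick towards the narrowed top. At the start it stands on its foot in a cell of the dark wooden tray, or is absent (None).
- stone2: Seal blank, square soapstone stick, 22 x 22 mm, 72 mm long with its foot flat and full width and its top 8 mm narrowed to 16 x 16 mm, 95 g; origin at the centre of its foot, z along the stick towards the narrowed top. At the start it stands on its foot in a cell of the dark wooden tray, or is absent (None).
- stone3: Seal blank, square soapstone stick, 22 x 22 mm, 72 mm long with its foot flat and full width and its top 8 mm narrowed to 16 x 16 mm, 95 g; origin at the centre of its foot, z along the stick towards the narrowed top. At the start it stands on its foot in a cell of the dark wooden tray, or is absent (None).
- stone4: Seal blank, square soapstone stick, 22 x 22 mm, 72 mm long with its foot flat and full width and its top 8 mm narrowed to 16 x 16 mm, 95 g; origin at the centre of its foot, z along the stick towards the narrowed top. At the start it stands on its foot in a cell of the dark wooden tray, or is absent (None).
- stone5: Seal blank, square soapstone stick, 22 x 22 mm, 72 mm long with its foot flat and full width and its top 8 mm narrowed to 16 x 16 mm, 95 g; origin at the centre of its foot, z along the stick towards the narrowed top. At the start it already stands in one of the rack's wells, or is absent (None).
- stone6: Seal blank, square soapstone stick, 22 x 22 mm, 72 mm long with its foot flat and full width and its top 8 mm narrowed to 16 x 16 mm, 95 g; origin at the centre of its foot, z along the stick towards the narrowed top. At the start it already stands in one of the rack's wells, or is absent (None).
- stone7: Seal blank, square soapstone stick, 22 x 22 mm, 72 mm long with its foot flat and full width and its top 8 mm narrowed to 16 x 16 mm, 95 g; origin at the centre of its foot, z along the stick towards the narrowed top. At the start it already stands in one of the rack's wells, or is absent (None).
- well0 (a point): Centre of the mouth of one of six wells (two rows of three, 52 mm apart) in the pale wooden rack on the scale; x, y along its walls. A blind square hole 26 x 26 mm, mouth chamfered 2 mm, 30 mm deep: a seated blank's foot is 30 mm below this point and 42 mm of it stands out. It may be taken already.
- well1 (a point): Centre of the mouth of one of six wells (two rows of three, 52 mm apart) in the pale wooden rack on the scale; x, y along its walls. A blind square hole 26 x 26 mm, mouth chamfered 2 mm, 30 mm deep: a seated blank's foot is 30 mm below this point and 42 mm of it stands out. It may be taken already.
- well2 (a point): Centre of the mouth of one of six wells (two rows of three, 52 mm apart) in the pale wooden rack on the scale; x, y along its walls. A blind square hole 26 x 26 mm, mouth chamfered 2 mm, 30 mm deep: a seated blank's foot is 30 mm below this point and 42 mm of it stands out. It may be taken already.
- well3 (a point): Centre of the mouth of one of six wells (two rows of three, 52 mm apart) in the pale wooden rack on the scale; x, y along its walls. A blind square hole 26 x 26 mm, mouth chamfered 2 mm, 30 mm deep: a seated blank's foot is 30 mm below this point and 42 mm of it stands out. It may be taken already.
- well4 (a point): Centre of the mouth of one of six wells (two rows of three, 52 mm apart) in the pale wooden rack on the scale; x, y along its walls. A blind square hole 26 x 26 mm, mouth chamfered 2 mm, 30 mm deep: a seated blank's foot is 30 mm below this point and 42 mm of it stands out. It may be taken already.
- well5 (a point): Centre of the mouth of one of six wells (two rows of three, 52 mm apart) in the pale wooden rack on the scale; x, y along its walls. A blind square hole 26 x 26 mm, mouth chamfered 2 mm, 30 mm deep: a seated blank's foot is 30 mm below this point and 42 mm of it stands out. It may be taken already.
- pan: The scale's steel pan with the rack (112 x 164 x 36 mm) fixed on it; origin at the centre of its underside, about 72 mm above the bench, rack top 42 mm above that. It is sprung and only moves straight down and up: it sinks about 0.5 mm for each blank, 5 mm for a push of 10 N, and stops some 10 mm down. Its own weight varies.
- bezel_centre (a point): On the axis, at the top of the scale's round black bezel: 64 mm across, gripped on its outside, standing 24 mm above the flat grey housing (housing top 60 mm above the bench). It carries the white dial, turns with it about the vertical, both ways, more than a full turn, against about 0.05 N m of friction, and stays where left. The needle does not turn with it.
- zero_mark (a point): The dial's zero: the one long broad black bar, 18 x 5.5 mm, running inward from the dial's edge; the other 19 marks are short and thin. The point lies on the bar, 25 mm from the bezel's axis, and turns with the bezel.
- needle_tip (a point): Point near the tip of the thin dark needle just above the dial, 25 mm from the bezel's axis, on which it pivots; a short tail sticks out the other way. Driven by the weight on the pan alone: clockwise seen from above, about 0.3 rad for every blank, and also when the pan is pushed; it settles within a second.
- tray: Loose dark wooden tray on the bench to the robot's left, 190 (x) x 130 (y) x 34 mm, 0.7 kg, with six square cells, 26 x 26 mm and 26 mm deep, 60 mm apart (three along x, two along y), which hold the blanks upright so that 46 mm of each stands out; some cells are empty. Origin at the centre of its underside.
- dish: Bystander: green glass dish, 84 mm across and 30 mm high, on the bench; origin at the centre of its underside.
- tin: Bystander: white round tea tin, 60 mm across and 85 mm high; origin at the centre of its underside.
- graver: Bystander: engraving tool with a dark wooden handle, 150 mm long, lying flat on the bench at the near side of the scale; origin at the middle of its underside.
Not all that is in view belongs to the job. What is shaped like the stone2 but blue or pink is not meant.

How it is judged (in metres and radians):
At the end, for the whole second after the job is handed in: Every blank that is present stands in a well of the rack: foot 25 to 35 mm below the rack's top, within 0.2 rad of upright, at rest. The zero mark and the needle's tip point are less than 3 mm (about 7 degrees) apart seen from above. The robot touches nothing (z of stone0 in the frame of well1 between -0.035 and -0.025 m and x of stone0 in the frame of well1 between -0.02 and 0.072 m and y of stone0 in the frame of well1 between -0.072 and 0.072 m and angle between each of stone0, stone1, stone2, stone3, stone4, stone5, stone6, stone7's own z axis and vertical below 0.2 rad and linear speed of each of stone0, stone1, stone2, stone3, stone4, stone5, stone6, stone7 below 0.02 m/s and z of stone1 in the frame of well1 between -0.035 and -0.025 m and x of stone1 in the frame of well1 between -0.02 and 0.072 m and y of stone1 in the frame of well1 between -0.072 and 0.072 m and z of stone2 in the frame of well1 between -0.035 and -0.025 m and x of stone2 in the frame of well1 between -0.02 and 0.072 m and y of stone2 in the frame of well1 between -0.072 and 0.072 m and z of stone3 in the frame of well1 between -0.035 and -0.025 m and x of stone3 in the frame of well1 between -0.02 and 0.072 m and y of stone3 in the frame of well1 between -0.072 and 0.072 m and z of stone4 in the frame of well1 between -0.035 and -0.025 m and x of stone4 in the frame of well1 between -0.02 and 0.072 m and y of stone4 in the frame of well1 between -0.072 and 0.072 m and z of stone5 in the frame of well1 between -0.035 and -0.025 m and x of stone5 in the frame of well1 between -0.02 and 0.072 m and y of stone5 in the frame of well1 between -0.072 and 0.072 m and z of stone6 in the frame of well1 between -0.035 and -0.025 m and x of stone6 in the frame of well1 between -0.02 and 0.072 m and y of stone6 in the frame of well1 between -0.072 and 0.072 m and z of stone7 in the frame of well1 between -0.035 and -0.025 m and x of stone7 in the frame of well1 between -0.02 and 0.072 m and y of stone7 in the frame of well1 between -0.072 and 0.072 m and horizontal distance between needle_tip and zero_mark below 0.003 m).
It fails at once if the dish is pushed more than 40 mm from its place (distance of dish from where it was at the start of the episode above 0.04 m).
It fails at once if the tin is pushed more than 40 mm from its place (distance of tin from where it was at the start of the episode above 0.04 m).
It fails at once if the graver is pushed more than 40 mm from its place (distance of graver from where it was at the start of the episode above 0.04 m).
Of stone0, stone1, stone2, stone3, stone4 only 4 to 5 are there at a start; the rules pass over those that are not, and their reading is None.
Of stone5, stone6, stone7 only 1 to 1 are there at a start; the rules pass over those that are not, and their reading is None.
At some moment in a run one of tray may be knocked a few centimetres aside while the robot is not near it.
It also fails if it takes over 210 s, if anything falls off the work surface, if the arm or the gripper's body presses on something with over 40 N, if the wrist force passes 120 N, or if a joint passes its speed limit or range.

## Working session

There is one attempt and no reset: what is moved stays moved. The work goes in short steps, Python scripts to look and compute and a tool call to move; the robot and the scene stay as the last step left them, time stands still between calls to the robot, and variables do not carry over. Pictures are saved under pics/ and viewed, at most 14 in all, crops included, and the job is handed in when it is done.

Besides the shell and the picture viewer there is one more tool, called after "Call:" as name(argument=value, ...), one argument or row to a line, values as JSON. drive_tool: Moves the arm, as the interface text tells. Its arguments: {"type":"object","properties":{"commands":{"type":"array"}},"required":["commands"]}

```bash
ls; mkdir -p pics
cat > h.py <<'E'
import numpy as np, cv2
from plant import robot
def grab(n,save=None):
    c=robot.get_calibration(n); im,d=robot.grab_frame(n)
    if save: cv2.imwrite('pics/'+save,im)
    return im,d,c
def cloud(d,c):
    v,u=np.mgrid[0:d.shape[0],0:d.shape[1]]
    P=np.stack([(u-c['cx'])/c['fx']*d,-(v-c['cy'])/c['fy']*d,-d],-1)
    M=np.linalg.inv(np.array(c['camera_from_world']))
    return P@M[:3,:3].T+M[:3,3]
def ray(px,c,z):
    M=np.linalg.inv(np.array(c['camera_from_world']))
    px=np.atleast_2d(px).astype(float)
    r=np.stack([(px[:,0]-c['cx'])/c['fx'],-(px[:,1]-c['cy'])/c['fy'],-np.ones(len(px))],-1)@M[:3,:3].T
    o=M[:3,3]; return o+r*((z-o[2])/r[:,2])[:,None]
E
python3 - <<'E'
from h import *
print(robot.get_state())
ims=[]
for n in['scene','side','wrist']:
    im,d,c=grab(n,n+'0.png'); np.savez('pics/'+n+'0.npz',im=im,d=d,M=c['camera_from_world']); print(n,{k:v for k,v in c.items()})
E
```

```text
pics
{'t': 0.0, 'joints': array([-6.19213148, 27.37582352,  1.28037158, 89.17617992, -0.65728087,
       63.55864372, -4.7614978 ]), 'dq': array([-0.06803279, -0.03110687,  0.02827896, -0.00517408, -0.03553501,
       -0.10376947, -0.01763547]), 'joint_torque': array([-1.31144458e-03, -5.82851672e+01,  1.53386436e+00, -2.72606850e+01,
       -5.43364382e-02,  1.69422745e-02,  2.21527275e-04]), 'tool_pos': array([ 6.74408004e-01, -4.56173727e-05,  2.21697258e-01]), 'tool_rot': array([-1.79897121e+02,  9.28827880e-03,  8.99998733e+01]), 'wrist_force': array([-0.35483152,  0.62992605,  0.57186724]), 'moment': array([0.00485079, 0.02228975, 0.03543991]), 'grasp_force': 0.0, 'gripper_width': 0.996871878356872}
scene {'fx': 443.9447186793789, 'fy': 443.9447186793789, 'cx': 309.23883585810165, 'cy': 244.36364398163155, 'camera_from_world': array([[-0.8220171 ,  0.56943451,  0.00567576,  0.4202136 ],
       [-0.36348953, -0.53234186,  0.76451782,  0.19697325],
       [ 0.43836428,  0.62638365,  0.6445776 , -1.36962201],
       [ 0.        ,  0.        ,  0.        ,  1.        ]])}
side {'fx': 539.5580246002282, 'fy': 539.5580246002282, 'cx': 317.9473383831157, 'cy': 234.33589768708677, 'camera_from_world': array([[ 0.98979725, -0.14219495,  0.00905561, -0.53440768],
       [ 0.08182001,  0.61926806,  0.78090496, -0.15834833],
       [-0.11664859, -0.77219665,  0.62458422, -1.12344601],
       [ 0.        ,  0.        ,  0.        ,  1.        ]])}
wrist {'fx': 422.2093450383027, 'fy': 422.2093450383027, 'cx': 308.36929892796957, 'cy': 243.84600376992327, 'camera_from_world': array([[ 9.99999528e-01,  2.69341384e-04, -9.33843380e-04,
        -6.73893234e-01],
       [-5.00511820e-04,  9.66343601e-01, -2.57254338e-01,
         3.05975124e-02],
       [ 8.33124335e-04,  2.57254684e-01,  9.66343279e-01,
        -3.90713003e-01],
       [ 0.00000000e+00,  0.00000000e+00,  0.00000000e+00,
         1.00000000e+00]])}
```

View pics/scene0.png

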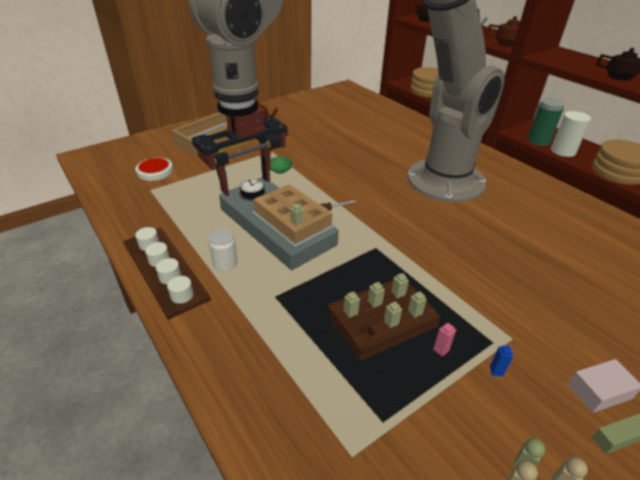

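View pics/side0.png

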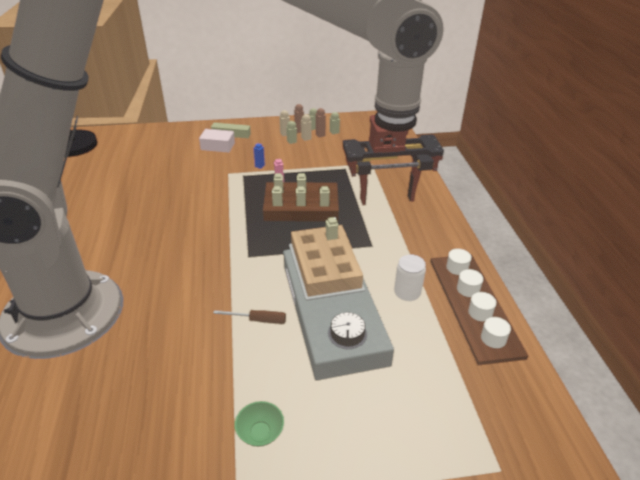

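Five green blanks stand in the tray (scene image, (352,303), (376,294), (400,285), (418,304), (393,314)); the front cell at (367,330) is empty. One blank is already in the rack at (297,214). The pink (445,338) and blue (502,360) ones are decoys. Now I'll measure.

Run:
```python
from h import *
from scipy import ndimage as nd
for n in['scene','side']:
    z=np.load(f'pics/{n}0.npz'); im=z['im']; c=robot.get_calibration(n); P=cloud(z['d'],c)
    hsv=cv2.cvtColor(im,cv2.COLOR_BGR2HSV).astype(int)
    print(n,'hsv stone',hsv[303,352] if n=='scene' else hsv[195,301], 'tray',hsv[330,350] if n=='scene' else hsv[213,300],'rack',hsv[232,290] if n=='scene' else hsv[240,312])
    H,S,V=hsv[...,0],hsv[...,1],hsv[...,2]
    m=(H>22)&(H<45)&(S>35)&(V>90)&(z['d']>0)&(P[...,2]>.03)&(P[...,0]>.35)&(P[...,0]<.9)&(abs(P[...,1])<.5)
    l,k=nd.label(m)
    for i in range(1,k+1):
        q=P[l==i]
        if len(q)<40: continue
        uv=np.argwhere(l==i).mean(0)[::-1]
        zt=np.percentile(q[:,2],97); t=q[q[:,2]>zt-.006]
        print(len(q),uv.round(0),'top',zt.round(4),'topc',((t.max(0)+t.min(0))/2).round(4),'ext',np.ptp(t,0).round(4))
    # planes
    for nm,lo,hi,reg in [('racktop',.108,.125,(.4,.9,-.3,.2)),('traytop',.028,.04,(.4,.9,.1,.45)),('bezel',.08,.09,(.4,.9,-.3,.1)),('housing',.055,.064,(.4,.9,-.3,.2))]:
        mm=(P[...,2]>lo)&(P[...,2]<hi)&(P[...,0]>reg[0])&(P[...,0]<reg[1])&(P[...,1]>reg[2])&(P[...,1]<reg[3])
        if nm!='bezel': mm=nd.binary_opening(mm)
        l,k=nd.label(mm)
        if not k: print(nm,'none'); continue
        i=np.argmax(nd.sum(mm,l,range(1,k+1)))+1; q=P[l==i]
        r=cv2.minAreaRect(q[:,:2].astype(np.float32)*1000)
        print(nm,len(q),'z',np.median(q[:,2]).round(4),'rect mm',r)
```

```text
scene hsv stone [ 31  70 128] tray [ 13 169  68] rack [ 16 127 104]
233 [297. 214.] top 0.157 topc [0.5735 0.0398 0.1546] ext [0.0161 0.0173 0.0072]
256 [400. 285.] top 0.0818 topc [0.476  0.2865 0.08  ] ext [0.0161 0.0181 0.0071]
272 [376. 294.] top 0.0817 topc [0.535  0.2782 0.0796] ext [0.0168 0.0156 0.0072]
286 [352. 304.] top 0.0821 topc [0.5951 0.2707 0.0801] ext [0.0158 0.0164 0.0076]
295 [417. 304.] top 0.0816 topc [0.4837 0.3455 0.0803] ext [0.0151 0.0169 0.008 ]
309 [393. 314.] top 0.0817 topc [0.5446 0.3387 0.0798] ext [0.0163 0.0157 0.0069]
racktop 1630 z 0.1143 rect mm ((552.2357177734375, -15.317756652832031), (115.30047607421875, 169.21292114257812), 4.998707294464111)
traytop 3335 z 0.0348 rect mm ((538.721435546875, 308.3880615234375), (132.06910705566406, 191.9656524658203), 82.36763000488281)
bezel 321 z 0.0861 rect mm ((731.0409545898438, -38.128421783447266), (55.0472526550293, 54.69904708862305), 39.92062759399414)
housing 1350 z 0.0609 rect mm ((559.6696166992188, -84.40901184082031), (149.41049194335938, 323.4915771484375), 5.301767826080322)
side hsv stone [ 
[... 199 characters left out ...]
.0831 0.0072]
151 [324. 196.] top 0.078 topc [0.5929 0.2646 0.0764] ext [0.0169 0.018  0.0088]
212 [331. 228.] top 0.153 topc [0.5717 0.0361 0.1513] ext [0.0156 0.0157 0.0085]
racktop 2023 z 0.1102 rect mm ((550.9104614257812, -17.052757263183594), (112.73914337158203, 166.37147521972656), 4.920370101928711)
traytop 1389 z 0.0307 rect mm ((537.2415771484375, 306.16748046875), (137.06204223632812, 190.74266052246094), 81.32069396972656)
bezel 614 z 0.0818 rect mm ((565.743408203125, -191.35235595703125), (62.84716033935547, 62.55038833618164), 81.50897216796875)
housing 3459 z 0.0571 rect mm ((561.8536376953125, -149.80941772460938), (148.92343139648438, 192.3002471923828), 5.221693515777588)
```

View pics/wrist0.png

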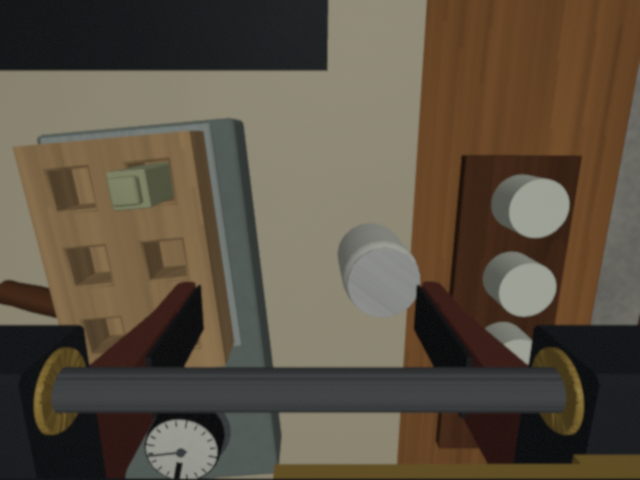

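Averaging both views (their heights differ by ±2 mm), I get:
- **Rack:** centre (0.5516, -0.016), top z 0.112 (expected 0.114), yaw +5°.
- **Tray:** centre (0.538, 0.307), top z 0.033 (expected 0.034), yaw -8°, with blank tops at about 0.080 (expected 0.080).

I'll move over the tray for a wrist-camera check.

Call:
drive_tool(
  commands=[
    [5.2,-2.8,-0.6,0,0,0,5],
    [5.2,-2.8,-0.6,0,0,0,5],
    [5.2,-2.8,-0.6,0,0,0,5],
    [5.2,-2.8,-0.6,0,0,0,5],
    [5.2,-2.8,-0.6,0,0,0,5],
  ],
)

```text
t: 0.78
tool_pos: [0.5338, 0.2614, 0.2528]
tool_rot: [-180.0, 0.0, 90.0]
wrist_force: [0.9, -0.3, 0.8]
gripper_width: 0.572
grasp_force: 0.0
```

Call:
drive_tool(
  commands=[
    [0,0,0,0,0,0.14,5],
    [0,0,0,0,0,0,5],
    [0,0,0,0,0,0,5],
  ],
)

```text
t: 1.15
tool_pos: [0.5354, 0.2589, 0.2524]
tool_rot: [-180.0, 0.0, 82.0]
wrist_force: [0.7, -0.7, -0.5]
gripper_width: 0.569
grasp_force: 0.0
```

```bash
cat >> h.py <<'E'
from scipy import ndimage as nd
def stones(P,im,zlo,zhi):
    """tops (flat 16 mm squares) of the green blanks: list of world centres, yaw"""
    hsv=cv2.cvtColor(im,cv2.COLOR_BGR2HSV).astype(int); H,S=hsv[...,0],hsv[...,1]
    m=(H>20)&(H<50)&(S>25)&(P[...,2]>zlo)&(P[...,2]<zhi)
    l,k=nd.label(m); out=[]
    for i in range(1,k+1):
        q=P[l==i]
        if len(q)<60: continue
        r=cv2.minAreaRect(q[:,:2].astype(np.float32)*1000)
        out.append((np.argwhere(l==i).mean(0)[::-1].round(0),np.round(r[0],1),np.round(r[1],1),round(r[2],1),np.median(q[:,2]).round(4)))
    return out
def go(x,y,z,yaw,n=5):
    s=robot.get_state(); p=s['tool_pos']; th=np.radians(s['tool_rot'][2]); 
    d=np.array([x,y,z])-p
    print('at',p.round(4),s['tool_rot'].round(1),'w',round(s['gripper_width']*8.8,2),'F',s['wrist_force'].round(1),'grip',round(s['grasp_force'],1),'t',round(s['t'],2))
    dx=np.array([np.cos(th),np.sin(th)])@d[:2]*100; dy=np.array([np.sin(th),-np.cos(th)])@d[:2]*100
    print('tool cm',round(dx,2),round(dy,2),round(-d[2]*100,2),'wz',round(np.radians((s['tool_rot'][2]-yaw+180)%360-180),3))
E
python3 - <<'E'
from h import *
im,d,c=grab('wrist','wrist1.png'); P=cloud(d,c)
np.savez('pics/wrist1.npz',im=im,d=d,P=P)
go(.5446,.339,.25,82)
for s in stones(P,im,.075,.09): print(s)
m=nd.binary_opening((P[...,2]>.026)&(P[...,2]<.042)&(P[...,1]>.15),iterations=2)
l,k=nd.label(m);i=np.argmax(nd.sum(m,l,range(1,k+1)))+1;q=P[l==i]
print(np.median(q[:,2]),cv2.minAreaRect(q[:,:2].astype(np.float32)*1000))
E
```

```text
at [0.5355 0.2588 0.2524] [-180.    0.   82.] w 5.0 F [ 0.3 -0.2 -0.1] grip 0.0 t 1.2
tool cm 8.07 -0.21 0.24 wz -0.0
(array([304., 119.]), array([542.8, 339.2]), array([15.4, 15.4]), 82.0, np.float64(0.0807))
(array([225., 119.]), array([483.1, 346.8]), array([15.5, 16.1]), 82.6, np.float64(0.0806))
(array([229., 197.]), array([475. , 287.7]), array([16.1, 16.1]), 81.4, np.float64(0.0805))
(array([379., 197.]), array([593.8, 271. ]), array([16.1, 16.3]), 84.6, np.float64(0.0806))
(array([304., 197.]), array([534.3, 279.1]), array([15.4, 15.9]), 82.5, np.float64(0.0807))
0.03483810490126249 ((538.6748657226562, 309.3788146972656), (130.20059204101562, 190.61746215820312), 82.03440856933594)
```

View pics/wrist1.png

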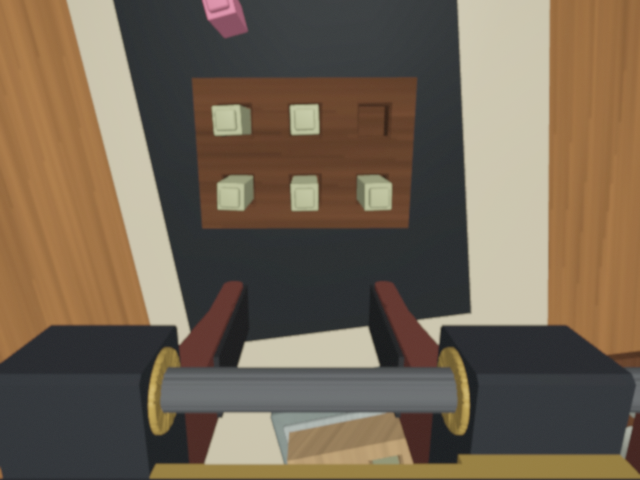

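The wrist view shows five green blanks at (231,119), (304,119), (235,193), (305,193) and (376,193). The empty cell is at (373,120), and the pink decoy is at the top edge (225,15). The positions agree with the other cameras to about 1.5 mm. I'll take the right front one (0.594, 0.271).

Call:
drive_tool(
  commands=[
    [2.0,5.6,0,0,0,0,5],
    [0,0,5.6,0,0,0,5],
    [0,0,5,0,0,0,5],
    [0,0,5,0,0,0,5],
    [0,0,5,0,0,0,5],
  ],
)

```text
t: 1.82
tool_pos: [0.5938, 0.2708, 0.045]
tool_rot: [180.0, 0.0, 82.0]
wrist_force: [0.6, 0.4, -0.6]
gripper_width: 0.571
grasp_force: 0.0
```

Call:
drive_tool(
  commands=[
    [0,0,0,0,0,0,1.5],
    [0,0,0,0,0,0,1.5],
    [0,0,0,0,0,0,1.5],
    [0,0,0,0,0,0,1.5],
    [0,0,0,0,0,0,1.5],
  ],
)

```text
t: 2.45
tool_pos: [0.595, 0.2727, 0.0493]
tool_rot: [179.8, -0.1, 82.0]
wrist_force: [-0.8, -0.5, 7.2]
gripper_width: 0.245
grasp_force: 30.0
```

Call:
drive_tool(
  commands=[
    [0,0,-3,0,0,0,1.5],
    [0,0,-5,0,0,0,1.5],
    [0,0,-5,0,0,0,1.5],
    [0,0,-5,0,0,0,1.5],
    [0,0,0,0,0,0,1.5],
  ],
)

```text
t: 3.08
tool_pos: [0.5957, 0.2733, 0.2326]
tool_rot: [179.5, -0.3, 82.0]
wrist_force: [0.6, 0.5, -1.6]
gripper_width: 0.245
grasp_force: 30.0
```

Run:
```python
from h import *
im,d,c=grab('wrist','wrist2.png'); P=cloud(d,c)
go(.595,.27,.25,82)
print([ (s[1],s[4],s[2],s[3]) for s in stones(P,im,.2,.32)])
z=np.load('pics/wrist0.npz'); c0=dict(c); c0['camera_from_world']=z['M']; P=cloud(z['d'],c0)
reg=(P[...,1]<.1)&(P[...,1]>-.15)&(P[...,0]>.45)&(P[...,0]<.63)
t=nd.binary_opening(reg&(abs(P[...,2]-.114)<.004)); l,k=nd.label(t); i=np.argmax(nd.sum(t,l,range(1,k+1)))+1
q=P[l==i]; print('top',np.median(q[:,2]),np.percentile(q[:,0],[0,100]),np.percentile(q[:,1],[0,100]),cv2.minAreaRect(q[:,:2].astype(np.float32)*1000))
print([(s[1],s[4],s[3]) for s in stones(P,z['im'],.148,.162)])
# well mouths: enclosed holes in the top mask, rays onto plane
zt=np.median(q[:,2]); f=nd.binary_fill_holes(l==i)&~(l==i); h,k=nd.label(f)
for j in range(1,k+1):
    a=np.argwhere(h==j)[:,::-1]
    if len(a)<300: continue
    w=ray(a,c0,zt)[:,:2]*1000; print(a.mean(0).round(0),cv2.minAreaRect(w.astype(np.float32)))
```

```text
at [0.5942 0.2725 0.2295] [179.8  -0.2  82. ] w 2.18 F [-0.5 -0.2 -1.8] grip 30.0 t 3.12
tool cm -0.24 0.11 -2.05 wz -0.0
[(array([594.9, 272.2]), np.float64(0.2559), array([24.4, 22.3]), 81.5)]
top 0.11402918683994118 [0.48808648 0.61446427] [-0.09245707  0.07197615] ((551.2886352539062, -14.592620849609375), (113.50981903076172, 164.25209045410156), 4.9844818115234375)
[(array([573.2,  39.8]), np.float64(0.1555), 3.6)]
[140. 185.] ((566.0618286132812, 37.678741455078125), (41.1620979309082, 28.70880126953125), 5.084126949310303)
[ 73. 188.] ((522.390625, 35.48927307128906), (25.309282302856445, 25.55319595336914), 5.062880039215088)
[166. 258.] ((578.370361328125, -10.739437103271484), (25.508975982666016, 26.6143856048584), 5.73041296005249)
[ 90. 265.] ((527.1038208007812, -15.879158973693848), (25.914690017700195, 25.433223724365234), 4.909183979034424)
```

View pics/wrist2.png

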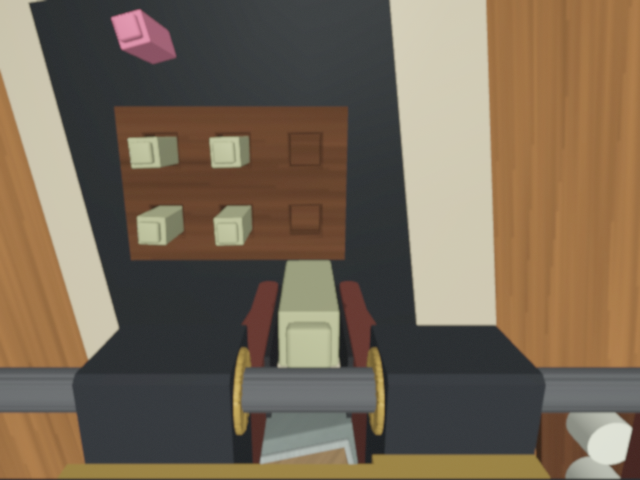

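One blank is held between the pads at (309,310), and four remain. The wells are found: mouths about 26 mm wide, 52 mm apart, rack centre (0.552, -0.014), top 0.114. I'll carry this one to the far right well at (0.5826, -0.0637).

Call:
drive_tool(
  commands=[
    [-5.6,0.6,0,0,0,0,1.5],
    [-5.6,0.6,0,0,0,0,1.5],
    [-5.6,0.6,0,0,0,0,1.5],
    [-5.6,0.6,0,0,0,0,1.5],
    [-5.6,0.6,0,0,0,0,1.5],
  ],
)

```text
t: 3.75
tool_pos: [0.5825, -0.0113, 0.2252]
tool_rot: [-179.9, 0.0, 82.0]
wrist_force: [0.6, -1.2, -0.8]
gripper_width: 0.248
grasp_force: 30.0
```

Call:
drive_tool(
  commands=[
    [-5.5,0.5,0,0,0,0,1.5],
    [0,0,0,0,0,-0.114,1.5],
    [0,0,0,0,0,-0.113,1.5],
    [0,0,0,0,0,0,1.5],
    [0,0,0,0,0,0,1.5],
  ],
)

```text
t: 4.38
tool_pos: [0.5806, -0.0644, 0.2259]
tool_rot: [-179.9, -0.0, 94.9]
wrist_force: [0.1, -0.2, -1.4]
gripper_width: 0.247
grasp_force: 30.0
```

Run:
```python
from h import *
im,d,c=grab('wrist','wrist3.png'); P=cloud(d,c)
go(.5826,-.0637,.21,95)
hsv=cv2.cvtColor(im,cv2.COLOR_BGR2HSV).astype(int)
m=(hsv[...,0]>20)&(hsv[...,0]<50)&(hsv[...,1]>25)&(P[...,2]>.12)
l,k=nd.label(m)
for i in range(1,k+1):
    q=P[l==i]
    if len(q)>100: print(len(q),q.mean(0).round(4),q.max(0).round(4),q.min(0).round(4))
```

```text
at [ 0.5808 -0.0644  0.2261] [-179.9   -0.    94.9] w 2.18 F [-0.2 -0.2 -1.5] grip 30.0 t 4.42
tool cm 0.05 0.19 1.61 wz -0.002
1988 [0.5729 0.038  0.152 ] [0.5844 0.0512 0.3889] [0.5615 0.0064 0.1209]
6279 [ 0.5799 -0.0594  0.2422] [0.5924 0.0064 0.3889] [ 0.5683 -0.0781  0.1855]
180 [ 0.547  -0.0327  0.3132] [0.5744 0.0064 0.3889] [ 0.5405 -0.034   0.3107]
241 [ 0.6019 -0.0281  0.3126] [0.6133 0.0064 0.3889] [ 0.5744 -0.0297  0.3107]
894 [ 0.5663 -0.0379  0.3252] [0.5744 0.0064 0.3889] [ 0.565  -0.0529  0.313 ]
839 [ 0.5899 -0.036   0.3253] [0.5917 0.0064 0.3889] [ 0.5744 -0.0503  0.3135]
8722 [ 0.5826 -0.0438  0.3343] [0.6158 0.0064 0.3889] [ 0.5401 -0.0612  0.3129]
```

View pics/wrist3.png

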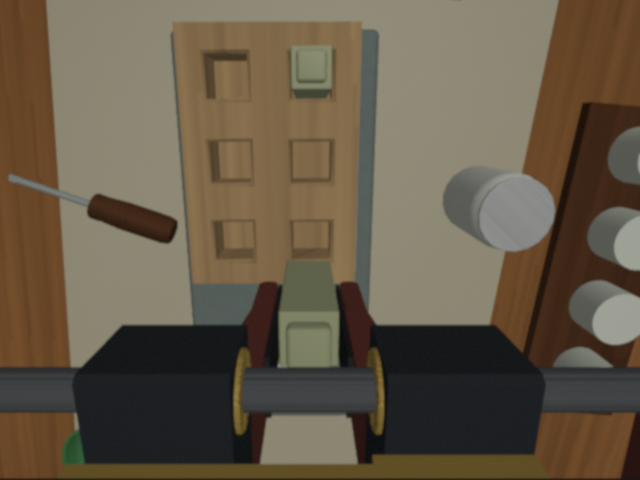

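The held blank's foot is 40.6 mm below the TCP, and all five free wells are clear in view. Next I'll lower it.

Call:
drive_tool(
  commands=[
    [0.05,0.2,0,0,0,0,1.5],
    [0,0,4,0,0,0,1.5],
    [0,0,3,0,0,0,1.5],
    [0,0,1.5,0,0,0,1.5],
    [0,0,0.7,0,0,0,1.5],
  ],
)

```text
t: 5.05
tool_pos: [0.5832, -0.0638, 0.1342]
tool_rot: [-180.0, -0.0, 95.0]
wrist_force: [0.8, 0.3, -0.6]
gripper_width: 0.249
grasp_force: 30.0
```

Call:
drive_tool(
  commands=[
    [0,0,0.4,0,0,0,1.5],
    [0,0,0.3,0,0,0,1.5],
    [0,0,0.1,0,0,0,1.5],
  ],
)

```text
t: 5.42
tool_pos: [0.5835, -0.064, 0.1271]
tool_rot: [179.9, 0.0, 95.0]
wrist_force: [-0.4, -0.3, -0.4]
gripper_width: 0.248
grasp_force: 30.0
```

Call:
drive_tool(
  commands=[
    [0,0,0.3,0,0,0,1.5],
    [0,0,0,0,0,0,3.6],
    [0,0,0,0,0,0,3.6],
    [0,0,-3,0,0,0,3.6],
    [0,0,-6,0,0,0,5],
  ],
)

```text
t: 6.05
tool_pos: [0.5814, -0.0638, 0.2125]
tool_rot: [-179.7, -0.0, 95.0]
wrist_force: [1.0, -0.3, 1.0]
gripper_width: 0.486
grasp_force: 0.0
```

Run:
```python
from h import *
z=0
im,d,c=grab('wrist','wrist4.png'); P=cloud(d,c)
for s in stones(P,im,.148,.162): print(s)
go(.5343,.2791,.21,82)
```

```text
(array([311.,  62.]), array([573. ,  40.3]), array([19., 20.]), 4.4, np.float64(0.1555))
(array([313., 268.]), array([583.4, -66.7]), array([20.9, 19. ]), 5.3, np.float64(0.1554))
at [ 0.5866 -0.0642  0.2226] [179.5   0.   95. ] w 4.7 F [3.2 0.2 4.9] grip 0.0 t 6.1
tool cm 34.66 -2.24 1.26 wz 0.226
```

Seated: its top is at 0.1554, the same height as the blank already in the rack. Back to the tray for the next.

Call:
drive_tool(
  commands=[
    [5.4,-0.4,0,0,0,0,5],
    [5.4,-0.4,0,0,0,0,5],
    [5.4,-0.4,0,0,0,0,5],
    [5.4,-0.4,0,0,0,0,5],
    [5.4,-0.4,0,0,0,0,5],
  ],
)

```text
t: 6.72
tool_pos: [0.5396, 0.2049, 0.214]
tool_rot: [179.9, -0.0, 95.0]
wrist_force: [0.6, -0.2, 0.2]
gripper_width: 0.568
grasp_force: 0.0
```

Call:
drive_tool(
  commands=[
    [5.4,-0.4,-2,0,0,0,5],
    [0,0,0,0,0,0.114,5],
    [0,0,0,0,0,0.113,5],
    [0,0,0,0,0,0,5],
    [0,0,0,0,0,0,5],
  ],
)

```text
t: 7.35
tool_pos: [0.5311, 0.2566, 0.2337]
tool_rot: [180.0, -0.0, 82.1]
wrist_force: [-0.0, 0.7, -0.0]
gripper_width: 0.571
grasp_force: 0.0
```

```bash
cat > look.py <<'E'
from h import *
import sys
im,d,c=grab('wrist'); P=cloud(d,c)
for s in stones(P,im,.075,.09):
    print(s); go(s[1][0]/1000,s[1][1]/1000,.046,s[3])
E
python3 look.py
```

```text
(array([226., 115.]), array([482.9, 346.9]), array([16., 16.]), 83.2, np.float64(0.0807))
at [0.5311 0.2566 0.2336] [180.    0.   82.1] w 4.99 F [-0.2  0.5 -0.2] grip 0.0 t 7.4
tool cm 8.28 -6.02 18.76 wz -0.02
(array([309., 114.]), array([542.6, 338.7]), array([15.9, 15.8]), 82.4, np.float64(0.0807))
at [0.5311 0.2566 0.2336] [180.    0.   82.1] w 4.99 F [-0.2  0.5 -0.2] grip 0.0 t 7.4
tool cm 8.29 0.0 18.76 wz -0.006
(array([229., 197.]), array([474.8, 288.3]), array([16.5, 15.9]), 80.4, np.float64(0.0805))
at [0.5311 0.2566 0.2336] [180.    0.   82.1] w 4.99 F [-0.2  0.5 -0.2] grip 0.0 t 7.4
tool cm 2.37 -6.02 18.76 wz 0.029
(array([309., 198.]), array([534. , 279.1]), array([15.5, 15.9]), 82.9, np.float64(0.0806))
at [0.5311 0.2566 0.2336] [180.    0.   82.1] w 4.99 F [-0.2  0.5 -0.2] grip 0.0 t 7.4
tool cm 2.27 -0.02 18.76 wz -0.015
```

Call:
drive_tool(
  commands=[
    [2.3,0,3.8,0,0,0,5],
    [0,0,5,0,0,0,5],
    [0,0,5,0,0,0,5],
    [0,0,5,0,0,0,5],
    [0,0,0,0,0,0,4],
  ],
)

```text
t: 8.02
tool_pos: [0.5316, 0.2777, 0.0423]
tool_rot: [-179.7, 0.3, 82.0]
wrist_force: [0.4, -0.4, 0.9]
gripper_width: 0.494
grasp_force: 0.0
```

Call:
drive_tool(
  commands=[
    [0,0,0,0,0,0,1.5],
    [0,0,0,0,0,0,1.5],
    [0,0,0,0,0,0,1.5],
    [0,0,0,0,0,0,1.5],
  ],
)

```text
t: 8.52
tool_pos: [0.5358, 0.2804, 0.0481]
tool_rot: [179.8, -0.1, 82.0]
wrist_force: [-0.2, -0.6, 7.7]
gripper_width: 0.251
grasp_force: 30.0
```

Call:
drive_tool(
  commands=[
    [0,0,-3,0,0,0,1.5],
    [0,0,-5,0,0,0,1.5],
    [0,0,-5,0,0,0,1.5],
    [0,0,-5,0,0,0,1.5],
    [0,0,0,0,0,0,1.5],
  ],
)

```text
t: 9.15
tool_pos: [0.5367, 0.2809, 0.2313]
tool_rot: [179.6, -0.4, 82.0]
wrist_force: [-0.5, -0.2, -1.8]
gripper_width: 0.248
grasp_force: 30.0
```

```bash
python3 -c "
from h import *
go(.5308,-.0683,.226,95)"
```

```text
at [0.5367 0.2809 0.2313] [179.6  -0.4  82. ] w 2.18 F [-0.5 -0.2 -1.8] grip 30.0 t 9.15
tool cm -34.66 4.3 0.53 wz -0.227
```

Call:
drive_tool(
  commands=[
    [-5.7,0.7,0,0,0,0,1.5],
    [-5.7,0.7,0,0,0,0,1.5],
    [-5.8,0.7,0,0,0,0,1.5],
    [-5.8,0.7,0,0,0,0,1.5],
    [-5.8,0.7,0,0,0,0,1.5],
  ],
)

```text
t: 9.78
tool_pos: [0.5278, -0.0124, 0.2252]
tool_rot: [-180.0, 0.0, 82.0]
wrist_force: [0.5, 0.8, -1.7]
gripper_width: 0.245
grasp_force: 30.0
```

Call:
drive_tool(
  commands=[
    [-5.8,0.7,0,0,0,0,1.5],
    [0,0,0,0,0,-0.114,1.5],
    [0,0,0,0,0,-0.113,1.5],
    [0,0,0,0,0,0,1.5],
    [0,0,0,0,0,0,1.5],
  ],
)

```text
t: 10.4
tool_pos: [0.5272, -0.0688, 0.2253]
tool_rot: [-180.0, -0.0, 94.9]
wrist_force: [0.4, -0.5, -0.8]
gripper_width: 0.25
grasp_force: 30.0
```

```bash
cat > held.py <<'E'
from h import *
import sys
im,d,c=grab('wrist'); P=cloud(d,c)
hsv=cv2.cvtColor(im,cv2.COLOR_BGR2HSV).astype(int); s=robot.get_state()['tool_pos']
m=(hsv[...,0]>20)&(hsv[...,0]<50)&(hsv[...,1]>25)&(P[...,2]>.165)&(P[...,2]<.27)&(abs(P[...,1]-s[1])<.03)
q=P[m]; print('held',len(q),q.max(0).round(4),q.min(0).round(4),'tcp-foot',s[2]-q[:,2].min())
x,y=map(float,sys.argv[1:3]); go(x,y,.1265,95)
E
python3 held.py .5308 -.0683
```

```text
held 6184 [ 0.5388 -0.0566  0.2675] [ 0.5145 -0.082   0.1863] tcp-foot 0.03905174028334765
at [ 0.5273 -0.0687  0.2254] [-180.    -0.    94.9] w 2.19 F [-0.4  0.1 -0. ] grip 30.0 t 10.45
tool cm 0.01 0.35 9.89 wz -0.002
```

Call:
drive_tool(
  commands=[
    [0,0.35,0,0,0,0,1.5],
    [0,0,4,0,0,0,1.5],
    [0,0,3.5,0,0,0,1.5],
    [0,0,1.5,0,0,0,1.5],
    [0,0,0.6,0,0,0,1.5],
  ],
)

```text
t: 11.08
tool_pos: [0.5311, -0.0684, 0.1293]
tool_rot: [-180.0, -0.0, 95.0]
wrist_force: [0.5, 1.1, -0.1]
gripper_width: 0.246
grasp_force: 30.0
```

Call:
drive_tool(
  commands=[
    [0,0,0.4,0,0,0,1.5],
    [0,0,0.1,0,0,0,1.5],
    [0,0,0,0,0,0,1.5],
  ],
)

```text
t: 11.45
tool_pos: [0.5317, -0.0684, 0.1254]
tool_rot: [179.9, -0.0, 95.0]
wrist_force: [0.9, 1.2, -0.1]
gripper_width: 0.249
grasp_force: 30.0
```

Going in freely. I'll release and return to the tray.

Call:
drive_tool(
  commands=[
    [0,0,0.1,0,0,0,3.6],
    [0,0,0,0,0,0,3.6],
    [0,0,0,0,0,0,3.6],
    [0,0,-3,0,0,0,3.6],
    [0,0,-6,0,0,0,5],
  ],
)

```text
t: 12.08
tool_pos: [0.5293, -0.0686, 0.2127]
tool_rot: [-179.7, -0.0, 95.0]
wrist_force: [0.2, -0.3, -0.4]
gripper_width: 0.485
grasp_force: 0.0
```

Call:
drive_tool(
  commands=[
    [5.4,-0.3,-0.4,0,0,0,5],
    [5.4,-0.3,-0.4,0,0,0,5],
    [5.4,-0.3,-0.4,0,0,0,5],
    [5.4,-0.3,-0.4,0,0,0,5],
    [5.4,-0.3,-0.4,0,0,0,5],
  ],
)

```text
t: 12.7
tool_pos: [0.4923, 0.2005, 0.234]
tool_rot: [180.0, 0.0, 95.0]
wrist_force: [0.6, 0.5, 0.3]
gripper_width: 0.568
grasp_force: 0.0
```

Call:
drive_tool(
  commands=[
    [5.4,-0.3,0,0,0,0,5],
    [0,0,0,0,0,0.114,5],
    [0,0,0,0,0,0.113,5],
    [0,0,0,0,0,0,5],
    [0,0,0,0,0,0,5],
  ],
)

```text
t: 13.32
tool_pos: [0.485, 0.2524, 0.2337]
tool_rot: [180.0, 0.0, 82.1]
wrist_force: [0.3, 0.5, 0.0]
gripper_width: 0.568
grasp_force: 0.0
```

```bash
python3 look.py
python3 - <<'E'
from h import *
im,d,c=grab('scene'); P=cloud(d,c)
for s in stones(P,im,.145,.165): print(s)
E
```

```text
(array([288., 100.]), array([482.9, 346.7]), array([15.7, 15.8]), 82.3, np.float64(0.0806))
at [0.485  0.2524 0.2337] [180.    0.   82.1] w 5.03 F [-0.1  1.1  0.7] grip 0.0 t 13.38
tool cm 9.31 -1.51 18.77 wz -0.004
(array([372.,  99.]), array([542.6, 338.4]), array([15.6, 16.2]), 82.1, np.float64(0.0808))
at [0.485  0.2524 0.2337] [180.    0.   82.1] w 5.03 F [-0.1  1.1  0.7] grip 0.0 t 13.38
tool cm 9.32 4.51 18.77 wz -0.001
(array([289., 183.]), array([474.4, 287.6]), array([16.2, 15.9]), 81.5, np.float64(0.0806))
at [0.485  0.2524 0.2337] [180.    0.   82.1] w 5.03 F [-0.1  1.1  0.7] grip 0.0 t 13.38
tool cm 3.34 -1.54 18.77 wz 0.01
(array([468., 145.]), array([20.9, 62.7]), array([10. , 59.5]), 73.8, np.float64(0.154))
(array([286., 181.]), array([533.7, -68.9]), array([24.5, 21. ]), 2.4, np.float64(0.1503))
(array([269., 189.]), array([584.9, -64.4]), array([21.9, 21.4]), 3.9, np.float64(0.1507))
(array([297., 208.]), array([573.,  41.]), array([23.3, 21.3]), 1.4, np.float64(0.1512))
```

Call:
drive_tool(
  commands=[
    [3.35,-1.55,3.8,0,0,0,5],
    [0,0,5,0,0,0,5],
    [0,0,5,0,0,0,5],
    [0,0,5,0,0,0,5],
    [0,0,0,0,0,0,4],
  ],
)

```text
t: 14.05
tool_pos: [0.4719, 0.286, 0.0427]
tool_rot: [-179.7, 0.3, 82.0]
wrist_force: [0.3, -0.3, 0.6]
gripper_width: 0.494
grasp_force: 0.0
```

Call:
drive_tool(
  commands=[
    [0,0,0,0,0,0,1.5],
    [0,0,0,0,0,0,1.5],
    [0,0,0,0,0,0,1.5],
    [0,0,0,0,0,0,1.5],
  ],
)

```text
t: 14.55
tool_pos: [0.4758, 0.2889, 0.0479]
tool_rot: [179.8, -0.2, 82.0]
wrist_force: [-0.4, -0.2, 7.6]
gripper_width: 0.246
grasp_force: 30.0
```

Call:
drive_tool(
  commands=[
    [0,0,-3,0,0,0,1.5],
    [0,0,-5,0,0,0,1.5],
    [0,0,-5,0,0,0,1.5],
    [0,0,-5,0,0,0,1.5],
    [0,0,0,0,0,0,1.5],
  ],
)

```text
t: 15.18
tool_pos: [0.4765, 0.2895, 0.2309]
tool_rot: [179.6, -0.4, 82.0]
wrist_force: [0.1, -0.7, -1.5]
gripper_width: 0.25
grasp_force: 30.0
```

Call:
drive_tool(
  commands=[
    [-4.9,1.55,0,0,0,0,1.5],
    [-4.9,1.55,0,0,0,0,1.5],
    [-4.9,1.55,0,0,0,0,1.5],
    [-4.9,1.55,0,0,0,0,1.5],
    [-4.9,1.55,0,0,0,0,1.5],
  ],
)

```text
t: 15.8
tool_pos: [0.5162, 0.0327, 0.2251]
tool_rot: [-180.0, 0.0, 82.0]
wrist_force: [1.1, 0.1, -1.0]
gripper_width: 0.245
grasp_force: 30.0
```

Call:
drive_tool(
  commands=[
    [-4.9,1.6,0,0,0,0,1.5],
    [0,0,0,0,0,-0.114,1.5],
    [0,0,0,0,0,-0.113,1.5],
    [0,0,0,0,0,0,1.5],
    [0,0,0,0,0,0,1.5],
  ],
)

```text
t: 16.42
tool_pos: [0.5255, -0.0162, 0.2254]
tool_rot: [-180.0, -0.0, 94.9]
wrist_force: [-0.1, 1.6, -0.7]
gripper_width: 0.247
grasp_force: 30.0
```

```bash
python3 held.py .5263 -.0165
```

```text
held 6197 [ 0.5371 -0.0042  0.2644] [ 0.513  -0.0295  0.1876] tcp-foot 0.03781192752554005
at [ 0.5256 -0.0161  0.2254] [-180.     0.    94.9] w 2.19 F [-0.6  0.2  0.1] grip 30.0 t 16.48
tool cm -0.04 0.06 9.89 wz -0.002
```

Call:
drive_tool(
  commands=[
    [0,0.05,0,0,0,0,1.5],
    [0,0,4,0,0,0,1.5],
    [0,0,3.5,0,0,0,1.5],
    [0,0,1.5,0,0,0,1.5],
    [0,0,0.6,0,0,0,1.5],
  ],
)

```text
t: 17.1
tool_pos: [0.5264, -0.0162, 0.1293]
tool_rot: [-180.0, 0.0, 95.0]
wrist_force: [-0.1, -0.0, -0.7]
gripper_width: 0.248
grasp_force: 30.0
```

Call:
drive_tool(
  commands=[
    [0,0,0.4,0,0,0,1.5],
    [0,0,0.2,0,0,0,1.5],
    [0,0,0,0,0,0,1.5],
  ],
)

```text
t: 17.48
tool_pos: [0.5267, -0.0162, 0.1242]
tool_rot: [179.9, 0.0, 95.0]
wrist_force: [0.3, -1.1, 0.4]
gripper_width: 0.251
grasp_force: 30.0
```

Call:
drive_tool(
  commands=[
    [0,0,0,0,0,0,3.6],
    [0,0,0,0,0,0,3.6],
    [0,0,0,0,0,0,3.6],
    [0,0,-3,0,0,0,3.6],
    [0,0,-6,0,0,0,5],
  ],
)

```text
t: 18.1
tool_pos: [0.5246, -0.0163, 0.2127]
tool_rot: [-179.7, -0.0, 95.0]
wrist_force: [1.1, 0.3, 0.5]
gripper_width: 0.489
grasp_force: 0.0
```

Call:
drive_tool(
  commands=[
    [5.6,0.2,-0.4,0,0,0,5],
    [5.6,0.2,-0.4,0,0,0,5],
    [5.6,0.2,-0.4,0,0,0,5],
    [5.6,0.2,-0.4,0,0,0,5],
    [5.6,0.2,-0.4,0,0,0,5],
  ],
)

```text
t: 18.73
tool_pos: [0.5118, 0.2652, 0.234]
tool_rot: [180.0, -0.0, 95.0]
wrist_force: [0.6, -1.2, 0.2]
gripper_width: 0.572
grasp_force: 0.0
```

Call:
drive_tool(
  commands=[
    [0,0,0,0,0,0.114,5],
    [0,0,0,0,0,0.113,5],
    [0,0,0,0,0,0,5],
    [0,0,0,0,0,0,5],
  ],
)

```text
t: 19.23
tool_pos: [0.512, 0.2634, 0.2337]
tool_rot: [180.0, 0.0, 82.1]
wrist_force: [0.6, -0.3, -0.5]
gripper_width: 0.567
grasp_force: 0.0
```

```bash
python3 look.py
python3 - <<'E'
from h import *
im,d,c=grab('scene'); P=cloud(d,c)
for s in stones(P,im,.145,.165): print(s)
E
```

```text
(array([253., 121.]), array([482.8, 346.6]), array([15.3, 16.3]), 82.2, np.float64(0.0807))
at [0.512  0.2634 0.2337] [-180.    -0.    82.1] w 4.99 F [-0.6 -0.4 -0.3] grip 0.0 t 19.27
tool cm 7.84 -4.04 18.77 wz -0.002
(array([337., 121.]), array([542.5, 338.3]), array([15.4, 15.3]), 82.6, np.float64(0.0808))
at [0.512  0.2634 0.2337] [-180.    -0.    82.1] w 4.99 F [-0.6 -0.4 -0.3] grip 0.0 t 19.27
tool cm 7.84 1.99 18.77 wz -0.009
(array([451., 144.]), array([58. , 31.9]), array([12.5, 55.3]), 27.4, np.float64(0.1547))
(array([471., 144.]), array([11.2, 64.9]), array([11.5, 54.8]), 76.6, np.float64(0.1561))
(array([286., 181.]), array([533.5, -69.4]), array([20.2, 22.2]), 8.3, np.float64(0.151))
(array([269., 189.]), array([584.7, -65.9]), array([20.6, 25.1]), 14.4, np.float64(0.1502))
(array([299., 190.]), array([529.9, -17.9]), array([19.5, 24.7]), 16.0, np.float64(0.1509))
(array([297., 208.]), array([574. ,  40.1]), array([22.4, 20.4]), 4.7, np.float64(0.1514))
```

Call:
drive_tool(
  commands=[
    [3.9,1.0,3,0,0,0,5],
    [3.95,1.0,2,0,0,0,5],
    [0,0,5,0,0,0,5],
    [0,0,5,0,0,0,5],
    [0,0,3.8,0,0,0,5],
  ],
)

```text
t: 19.95
tool_pos: [0.5422, 0.338, 0.0435]
tool_rot: [-179.9, 0.1, 82.0]
wrist_force: [0.5, -0.2, 0.4]
gripper_width: 0.566
grasp_force: 0.0
```

Call:
drive_tool(
  commands=[
    [0,0,0,0,0,0,4],
    [0,0,0,0,0,0,1.5],
    [0,0,0,0,0,0,1.5],
    [0,0,0,0,0,0,1.5],
    [0,0,0,0,0,0,1.5],
  ],
)

```text
t: 20.58
tool_pos: [0.5441, 0.3393, 0.0478]
tool_rot: [179.8, -0.1, 82.0]
wrist_force: [-0.7, 0.2, 7.5]
gripper_width: 0.249
grasp_force: 30.0
```

Call:
drive_tool(
  commands=[
    [0,0,-3,0,0,0,1.5],
    [0,0,-5,0,0,0,1.5],
    [0,0,-5,0,0,0,1.5],
    [0,0,-5,0,0,0,1.5],
    [0,0,0,0,0,0,1.5],
  ],
)

```text
t: 21.2
tool_pos: [0.5449, 0.3401, 0.2312]
tool_rot: [179.6, -0.4, 82.0]
wrist_force: [-0.2, -0.1, -0.9]
gripper_width: 0.252
grasp_force: 30.0
```

Call:
drive_tool(
  commands=[
    [-5.7,1.4,0,0,0,0,1.5],
    [-5.7,1.4,0,0,0,0,1.5],
    [-5.7,1.4,0,0,0,0,1.5],
    [-5.7,1.4,0,0,0,0,1.5],
    [-5.7,1.4,0,0,0,0,1.5],
  ],
)

```text
t: 21.82
tool_pos: [0.5715, 0.0445, 0.2248]
tool_rot: [-179.9, 0.0, 82.0]
wrist_force: [1.2, -1.4, -1.3]
gripper_width: 0.247
grasp_force: 30.0
```

Call:
drive_tool(
  commands=[
    [-5.7,1.4,0,0,0,0,1.5],
    [0,0,0,0,0,-0.114,1.5],
    [0,0,0,0,0,-0.113,1.5],
    [0,0,0,0,0,0,1.5],
    [0,0,0,0,0,0,1.5],
  ],
)

```text
t: 22.45
tool_pos: [0.5778, -0.0117, 0.2252]
tool_rot: [-180.0, -0.0, 94.9]
wrist_force: [0.4, -0.8, -1.9]
gripper_width: 0.245
grasp_force: 30.0
```

```bash
python3 held.py .5781 -.0119
```

```text
held 6276 [0.5893 0.0006 0.2665] [ 0.555  -0.0245  0.1877] tcp-foot 0.03752395455530744
at [ 0.5779 -0.0117  0.2253] [-180.     0.    94.9] w 2.21 F [ 0.  -0.1 -0.9] grip 30.0 t 22.5
tool cm -0.02 0.02 9.88 wz -0.002
```

Call:
drive_tool(
  commands=[
    [0,0,4,0,0,0,1.5],
    [0,0,3.5,0,0,0,1.5],
    [0,0,1.5,0,0,0,1.5],
    [0,0,0.7,0,0,0,1.5],
    [0,0,0.3,0,0,0,1.5],
  ],
)

```text
t: 23.12
tool_pos: [0.5789, -0.0118, 0.1262]
tool_rot: [179.9, 0.0, 95.0]
wrist_force: [0.4, 0.0, -1.1]
gripper_width: 0.245
grasp_force: 30.0
```

Call:
drive_tool(
  commands=[
    [0,0,0.2,0,0,0,1.5],
    [0,0,0,0,0,0,1.5],
    [0,0,0,0,0,0,1.5],
  ],
)

```text
t: 23.5
tool_pos: [0.5785, -0.0119, 0.1241]
tool_rot: [180.0, -0.0, 95.0]
wrist_force: [1.3, -0.3, -0.7]
gripper_width: 0.245
grasp_force: 30.0
```

Call:
drive_tool(
  commands=[
    [0,0,0,0,0,0,3.6],
    [0,0,0,0,0,0,3.6],
    [0,0,0,0,0,0,3.6],
    [0,0,-3,0,0,0,3.6],
    [0,0,-6,0,0,0,5],
  ],
)

```text
t: 24.12
tool_pos: [0.5764, -0.0119, 0.2124]
tool_rot: [-179.7, -0.0, 95.0]
wrist_force: [0.5, -0.0, 1.0]
gripper_width: 0.49
grasp_force: 0.0
```

Call:
drive_tool(
  commands=[
    [5.7,-1.0,-0.4,0,0,0,5],
    [5.7,-1.0,-0.4,0,0,0,5],
    [5.7,-1.0,-0.4,0,0,0,5],
    [5.7,-1.0,-0.4,0,0,0,5],
    [5.7,-1.0,-0.4,0,0,0,5],
  ],
)

```text
t: 24.75
tool_pos: [0.503, 0.2694, 0.234]
tool_rot: [180.0, -0.0, 95.0]
wrist_force: [0.6, -0.0, -0.1]
gripper_width: 0.568
grasp_force: 0.0
```

Call:
drive_tool(
  commands=[
    [0,0,0,0,0,0.114,5],
    [0,0,0,0,0,0.113,5],
    [0,0,0,0,0,0,5],
    [0,0,0,0,0,0,5],
  ],
)

```text
t: 25.25
tool_pos: [0.5037, 0.2676, 0.2337]
tool_rot: [-180.0, 0.0, 82.1]
wrist_force: [-0.1, 0.3, 0.4]
gripper_width: 0.569
grasp_force: 0.0
```

```bash
python3 look.py
python3 - <<'E'
from h import *
im,d,c=grab('scene'); P=cloud(d,c)
for s in stones(P,im,.145,.165): print(s)
E
```

```text
(array([266., 126.]), array([482.8, 346.3]), array([16. , 16.1]), 83.7, np.float64(0.0806))
at [0.5037 0.2676 0.2337] [-180.    -0.    82.1] w 5.04 F [ 0.  -0.4  0.3] grip 0.0 t 25.3
tool cm 7.51 -3.16 18.77 wz -0.029
(array([449., 143.]), array([61.1, 26.9]), array([11. , 52.2]), 23.3, np.float64(0.1554))
(array([286., 181.]), array([532.5, -71.2]), array([21.5, 23.3]), 2.6, np.float64(0.1508))
(array([269., 188.]), array([584.2, -66.1]), array([21.7, 22.2]), 87.8, np.float64(0.1503))
(array([300., 190.]), array([527.5, -17.4]), array([20.8, 22.8]), 9.1, np.float64(0.1521))
(array([282., 198.]), array([579.6, -12.2]), array([22.4, 22. ]), 1.8, np.float64(0.1502))
(array([297., 208.]), array([574.6,  39.4]), array([19.8, 22.6]), 5.9, np.float64(0.1519))
```

Call:
drive_tool(
  commands=[
    [3.75,-1.6,3,0,0,0,5],
    [3.75,-1.55,2,0,0,0,5],
    [0,0,5,0,0,0,5],
    [0,0,5,0,0,0,5],
    [0,0,3.8,0,0,0,5],
  ],
)

```text
t: 25.98
tool_pos: [0.4824, 0.3459, 0.0437]
tool_rot: [-179.9, 0.0, 82.0]
wrist_force: [0.6, 1.1, -0.7]
gripper_width: 0.569
grasp_force: 0.0
```

Call:
drive_tool(
  commands=[
    [0,0,0,0,0,0,4],
    [0,0,0,0,0,0,1.5],
    [0,0,0,0,0,0,1.5],
    [0,0,0,0,0,0,1.5],
    [0,0,0,0,0,0,1.5],
  ],
)

```text
t: 26.6
tool_pos: [0.4841, 0.3473, 0.0476]
tool_rot: [179.9, -0.1, 82.0]
wrist_force: [0.8, -0.9, 7.6]
gripper_width: 0.252
grasp_force: 30.0
```

Call:
drive_tool(
  commands=[
    [0,0,-3,0,0,0,1.5],
    [0,0,-5,0,0,0,1.5],
    [0,0,-5,0,0,0,1.5],
    [0,0,-5,0,0,0,1.5],
    [0,0,0,0,0,0,1.5],
  ],
)

```text
t: 27.22
tool_pos: [0.485, 0.3481, 0.2309]
tool_rot: [179.6, -0.4, 82.0]
wrist_force: [0.2, -0.4, -1.2]
gripper_width: 0.246
grasp_force: 30.0
```

Call:
drive_tool(
  commands=[
    [-5.0,1.35,0,0,0,0,1.5],
    [-5.0,1.35,0,0,0,0,1.5],
    [-5.0,1.35,0,0,0,0,1.5],
    [-5.0,1.35,0,0,0,0,1.5],
    [-5.0,1.35,0,0,0,0,1.5],
  ],
)

```text
t: 27.85
tool_pos: [0.5141, 0.0875, 0.2249]
tool_rot: [-179.9, 0.0, 82.0]
wrist_force: [0.9, 0.7, -1.0]
gripper_width: 0.251
grasp_force: 30.0
```

Call:
drive_tool(
  commands=[
    [-5.25,1.4,0,0,0,0,1.5],
    [0,0,0,0,0,-0.114,1.5],
    [0,0,0,0,0,-0.113,1.5],
    [0,0,0,0,0,0,1.5],
    [0,0,0,0,0,0,1.5],
  ],
)

```text
t: 28.48
tool_pos: [0.521, 0.0355, 0.2252]
tool_rot: [-180.0, 0.0, 94.9]
wrist_force: [0.5, 0.5, -1.3]
gripper_width: 0.252
grasp_force: 30.0
```

```bash
python3 held.py .5218 .0353
```

```text
held 6278 [0.5326 0.0476 0.2688] [0.5086 0.0225 0.1873] tcp-foot 0.0379810607920498
at [0.5211 0.0356 0.2253] [-180.     0.    94.9] w 2.17 F [ 0.5 -0.8 -1.5] grip 30.0 t 28.52
tool cm -0.04 0.07 9.88 wz -0.002
```

Call:
drive_tool(
  commands=[
    [0,0.05,4,0,0,0,1.5],
    [0,0,3.5,0,0,0,1.5],
    [0,0,1.5,0,0,0,1.5],
    [0,0,0.7,0,0,0,1.5],
    [0,0,0.3,0,0,0,1.5],
  ],
)

```text
t: 29.15
tool_pos: [0.5225, 0.0357, 0.1262]
tool_rot: [179.9, -0.0, 95.0]
wrist_force: [-0.8, -0.4, -0.8]
gripper_width: 0.245
grasp_force: 30.0
```

Call:
drive_tool(
  commands=[
    [0,0,0.2,0,0,0,1.5],
    [0,0,0,0,0,0,1.5],
    [0,0,0,0,0,0,1.5],
  ],
)

```text
t: 29.52
tool_pos: [0.5222, 0.0356, 0.1241]
tool_rot: [180.0, -0.0, 95.0]
wrist_force: [0.3, -0.1, -2.0]
gripper_width: 0.249
grasp_force: 30.0
```

Call:
drive_tool(
  commands=[
    [0,0,0,0,0,0,3.6],
    [0,0,0,0,0,0,3.6],
    [0,0,0,0,0,0,3.6],
    [0,0,-3,0,0,0,3.6],
    [0,0,-6,0,0,0,5],
  ],
)

```text
t: 30.15
tool_pos: [0.5201, 0.0353, 0.2127]
tool_rot: [-179.7, 0.0, 95.0]
wrist_force: [0.7, 1.2, -0.9]
gripper_width: 0.487
grasp_force: 0.0
```

Call:
drive_tool(
  commands=[
    [-5.8,0.4,-0.4,0,0,0,8],
    [-5.8,0.4,-0.4,0,0,0,8],
    [-5.8,0.4,-0.4,0,0,0,8],
    [-5.8,0.4,-0.4,0,0,0,8],
    [-5.8,0.4,-0.4,0,0,0,8],
  ],
)

```text
t: 30.78
tool_pos: [0.5672, -0.2534, 0.2339]
tool_rot: [180.0, -0.0, 95.0]
wrist_force: [0.3, -0.5, 0.9]
gripper_width: 0.912
grasp_force: 0.0
```

Call:
drive_tool(
  commands=[
    [0,0,0,0,0,0,8],
    [0,0,0,0,0,0,8],
    [0,0,0,0,0,0,8],
    [0,0,0,0,0,0,8],
    [0,0,0,0,0,0,8],
  ],
)

```text
t: 31.4
tool_pos: [0.5672, -0.2508, 0.2337]
tool_rot: [180.0, -0.0, 95.1]
wrist_force: [0.5, 0.8, 1.0]
gripper_width: 0.911
grasp_force: 0.0
```

Run:
```python
from h import *
im,d,c=grab('wrist','wrist5.png'); P=cloud(d,c); np.savez('pics/wrist5.npz',im=im,d=d,M=c['camera_from_world'])
go(.566,-.19,.1,95)
for s in stones(P,im,.148,.162): print(s)
m=nd.binary_opening((P[...,2]>.08)&(P[...,2]<.092)&(P[...,1]<-.13)); l,k=nd.label(m); i=np.argmax(nd.sum(m,l,range(1,k+1)))+1
q=P[l==i]; print('bezel',np.median(q[:,2]),cv2.minEnclosingCircle(q[:,:2].astype(np.float32)*1000), np.argwhere(l==i).mean(0)[::-1])
m=nd.binary_opening((abs(P[...,2]-.06)<.005)&(P[...,1]<-.1)); print('housing',np.median(P[m][:,2]))
for n in['scene','side']:
    i2,d2,c2=grab(n,n+'5.png')
    if n=='scene':
        for s in stones(cloud(d2,c2),i2,.145,.165): print(s)
```

```text
at [ 0.5671 -0.251   0.2338] [180.  -0.  95.] w 8.02 F [0.4 0.4 0. ] grip 0.0 t 31.45
tool cm 6.09 0.42 13.38 wz 0.001
bezel 0.08550403134578918 ((566.8167724609375, -188.61668395996094), 32.241973876953125) [315.51229639 143.54040243]
housing 0.06089353435353739
(array([454., 144.]), array([52.8, 38.5]), array([17.3, 60.9]), 36.1, np.float64(0.1538))
(array([286., 181.]), array([532.3, -69. ]), array([22.9, 22.3]), 83.2, np.float64(0.1512))
(array([300., 190.]), array([527.6, -16.3]), array([25.4, 21.4]), 88.1, np.float64(0.151))
(array([282., 198.]), array([579.6, -14. ]), array([22.6, 23. ]), 15.5, np.float64(0.1506))
(array([314., 200.]), array([522.7,  35.4]), array([23.3, 21. ]), 1.9, np.float64(0.1506))
(array([297., 209.]), array([575.5,  40.8]), array([20.2, 19.5]), 6.9, np.float64(0.151))
```

View pics/wrist5.png

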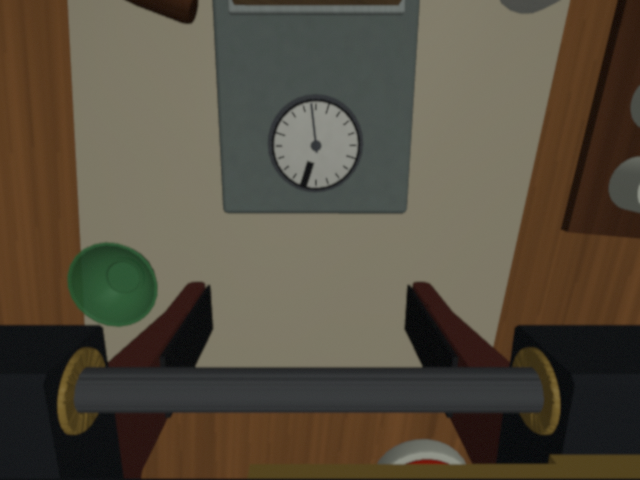

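All free wells are filled. The dial is at (316,145). The thin needle points up to (312,104), and the broad zero bar lies at (307,174). I'll measure both angles.

```bash
cat > dial.py <<'E'
from h import *
def angles(im,c,cen0,zp=.084):
    v,u=np.mgrid[0:480,0:640]; 
    W=ray(np.stack([u.ravel(),v.ravel()],-1),c,zp)[:,:2]; g=im.max(2).ravel()
    near=np.hypot(*(W-cen0).T)<.04; W=W[near]; g=g[near]
    for _ in range(3):  # centre from the white disc
        k=(g>130)&(np.hypot(*(W-cen0).T)<.033)
        cen0=np.array(cv2.minEnclosingCircle(W[k].astype(np.float32))[0])
    D=W-cen0; r=np.hypot(*D.T); a=np.degrees(np.arctan2(D[:,1],D[:,0]))
    print('centre',cen0.round(4))
    out=[]
    wt=np.clip(150-g.astype(float),0,None)
    for lo,hi in [(.008,.012),(.012,.016),(.016,.020),(.022,.026)]:
        k=(r>lo)&(r<hi); h=np.bincount(((a[k]+180)//6).astype(int)%60,wt[k],60)
        print(lo,[(int(i*6-180),int(h[i])) for i in np.argsort(-h)[:6]])
    return D,r,a,wt
def fit(D,r,a,wt,a0,lo,hi,w):
    da=(a-a0+180)%360-180; k=(r>lo)&(r<hi)&(abs(da)<w); return a0+np.average(da[k],weights=wt[k]),wt[k].sum()
if __name__=='__main__':
    z=np.load('pics/wrist5.npz'); c=robot.get_calibration('wrist'); c['camera_from_world']=z['M']
    r=angles(z['im'],c,np.array([.567,-.189])); 
    print('needle',fit(*r,97,.010,.018,12),'zero',fit(*r,-105,.012,.026,20))
    print(robot.get_state()['joints'].round(1))
E
python3 dial.py
```

```text
centre [ 0.5667 -0.1888]
0.008 [(96, 520), (102, 473), (108, 135), (90, 114), (-102, 111), (-114, 105)]
0.012 [(-108, 1267), (-102, 1065), (-114, 789), (-96, 716), (96, 587), (102, 533)]
0.016 [(-102, 1808), (-108, 1740), (-114, 750), (-96, 649), (96, 562), (102, 550)]
0.022 [(-108, 2254), (-102, 1991), (96, 873), (102, 596), (-114, 557), (-18, 499)]
needle (np.float64(100.55281505772385), np.float64(2536.0)) zero (np.float64(-102.90706219090198), np.float64(18430.0))
[12.6 21.6  7.4 96.7 -3.1 61.9 25.9]
```

The needle points at 100.6° and zero at -102.9°, so the bezel must turn 156.5° clockwise seen from above. One grasp can cover that, since joint 7 goes from 26° to about -130°. I'll move over the bezel and down around it.

Call:
drive_tool(
  commands=[
    [6.1,0.45,0,0,0,0,8.4],
    [0,0,5,0,0,0,8.4],
    [0,0,5,0,0,0,8.4],
    [0,0,4,0,0,0,8.4],
    [0,0,0,0,0,0,8.4],
  ],
)

```text
t: 32.17
tool_pos: [0.5639, -0.1898, 0.091]
tool_rot: [-179.7, -0.1, 95.0]
wrist_force: [-0.5, 0.5, -0.1]
gripper_width: 0.958
grasp_force: 0.0
```

```bash
python3 -c "
from h import *
go(.5665,-.1893,.068,95)"
```

```text
at [ 0.5639 -0.1898  0.091 ] [-1.797e+02 -1.000e-01  9.500e+01] w 8.43 F [-0.5  0.5 -0.1] grip 0.0 t 32.17
tool cm 0.02 0.27 2.3 wz -0.0
```

Call:
drive_tool(
  commands=[
    [0,0.1,1.2,0,0,0,8.4],
    [0,0,1.2,0,0,0,8.4],
    [0,0,0.2,0,0,0,8.4],
    [0,0,0,0,0,0,8.4],
    [0,0,0,0,0,0,8.4],
  ],
)

```text
t: 32.8
tool_pos: [0.5675, -0.1905, 0.0682]
tool_rot: [180.0, 0.0, 95.0]
wrist_force: [-0.6, 0.0, 0.7]
gripper_width: 0.959
grasp_force: 0.0
```

Call:
drive_tool(
  commands=[
    [0,0,0,0,0,0,5.5],
    [0,0,0,0,0,0,5.5],
    [0,0,0,0,0,0,5.5],
    [0,0,0,0,0,0,5.5],
    [0,0,0,0,0,0,5.5],
  ],
)

```text
t: 33.42
tool_pos: [0.567, -0.1904, 0.0678]
tool_rot: [-180.0, -0.0, 95.0]
wrist_force: [-2.1, 0.3, 2.4]
gripper_width: 0.72
grasp_force: 30.0
```

Gripped at 63 mm, so it's the bezel. Now turning clockwise.

Call:
drive_tool(
  commands=[
    [0,0,0,0,0,0.15,5.5],
    [0,0,0,0,0,0.15,5.5],
    [0,0,0,0,0,0.15,5.5],
    [0,0,0,0,0,0.15,5.5],
    [0,0,0,0,0,0.15,5.5],
  ],
)

```text
t: 34.05
tool_pos: [0.5668, -0.1903, 0.0678]
tool_rot: [-180.0, 0.0, 51.7]
wrist_force: [-3.4, 0.4, 4.0]
gripper_width: 0.726
grasp_force: 30.0
```

Call:
drive_tool(
  commands=[
    [0,0,0,0,0,0.15,5.5],
    [0,0,0,0,0,0.15,5.5],
    [0,0,0,0,0,0.15,5.5],
    [0,0,0,0,0,0.15,5.5],
    [0,0,0,0,0,0.15,5.5],
  ],
)

```text
t: 34.67
tool_pos: [0.5666, -0.1901, 0.0678]
tool_rot: [-180.0, 0.1, 8.8]
wrist_force: [-3.5, 1.4, 4.2]
gripper_width: 0.723
grasp_force: 30.0
```

Call:
drive_tool(
  commands=[
    [0,0,0,0,0,0.15,5.5],
    [0,0,0,0,0,0.15,5.5],
    [0,0,0,0,0,0.15,5.5],
    [0,0,0,0,0,0.15,5.5],
    [0,0,0,0,0,0.15,5.5],
  ],
)

```text
t: 35.3
tool_pos: [0.5667, -0.1899, 0.0678]
tool_rot: [-180.0, 0.1, -34.2]
wrist_force: [-3.8, 2.0, 5.1]
gripper_width: 0.724
grasp_force: 30.0
```

Call:
drive_tool(
  commands=[
    [0,0,0,0,0,0.15,5.5],
    [0,0,0,0,0,0.15,5.5],
    [0,0,0,0,0,0.15,5.5],
    [0,0,0,0,0,0.03,5.5],
    [0,0,0,0,0,0,5.5],
  ],
)

```text
t: 35.92
tool_pos: [0.5668, -0.1898, 0.0678]
tool_rot: [180.0, 0.1, -61.4]
wrist_force: [-3.7, 2.0, 5.5]
gripper_width: 0.726
grasp_force: 30.0
```

```bash
python3 -c "
from h import *
go(.5665,-.1893,.068,95-156.5)"
```

```text
at [ 0.5668 -0.1898  0.0678] [ 1.80e+02  1.00e-01 -6.14e+01] w 6.39 F [-3.7  2.   5.5] grip 30.0 t 35.92
tool cm -0.06 0.0 -0.02 wz 0.001
```

Call:
drive_tool(
  commands=[
    [0,0,0,0,0,0,8.4],
    [0,0,0,0,0,0,8.4],
    [0,0,0,0,0,0,8.4],
    [0,0,-3,0,0,0,8.4],
    [0,0,-5,0,0,0,8.4],
  ],
)

```text
t: 36.55
tool_pos: [0.5662, -0.1899, 0.1472]
tool_rot: [179.8, 0.1, -61.4]
wrist_force: [0.1, -0.2, 0.4]
gripper_width: 0.956
grasp_force: 0.0
```

Call:
drive_tool(
  commands=[
    [0,0,-6,0,0,0,8.4],
    [0,0,-3,0,0,0,8.4],
    [-6,0,0,0,0,0,8.4],
    [0,0,0,0,0,0,8.4],
    [0,0,0,0,0,0,8.4],
  ],
)

```text
t: 37.17
tool_pos: [0.5387, -0.1376, 0.2378]
tool_rot: [-180.0, -0.0, -61.4]
wrist_force: [0.5, -0.7, 0.1]
gripper_width: 0.951
grasp_force: 0.0
```

Call:
drive_tool(
  commands=[
    [0,0,0,0,0,0,8.4],
    [0,0,0,0,0,0,8.4],
    [0,0,0,0,0,0,8.4],
    [0,0,0,0,0,0,8.4],
    [0,0,0,0,0,0,8.4],
  ],
)

```text
t: 37.8
tool_pos: [0.5385, -0.1378, 0.2376]
tool_rot: [180.0, -0.0, -61.4]
wrist_force: [0.3, 0.6, -0.2]
gripper_width: 0.952
grasp_force: 0.0
```

Run:
```python
from dial import *
im,d,c=grab('wrist','wrist6.png')
np.savez('pics/wrist6.npz',im=im,M=c['camera_from_world'])
r=angles(im,c,np.array([.567,-.189]))
print('zero+needle',fit(*r,100,.012,.026,20))
print('hub side',fit(*r,100,.0045,.0085,25))
p=np.array(c['camera_from_world'])@[.567,-.189,.084,1]; u=int(c['cx']-c['fx']*p[0]/p[2]); v=int(c['cy']+c['fy']*p[1]/p[2]); print(u,v)
cr=im[max(v-70,0):v+70,max(u-70,0):u+70]; cv2.imwrite('pics/crop6.png',cv2.resize(cr,None,fx=4,fy=4,interpolation=cv2.INTER_CUBIC))
```

```text
centre [ 0.5666 -0.1891]
0.008 [(102, 358), (96, 345), (90, 103), (108, 60), (-180, 0), (-174, 0)]
0.012 [(96, 1056), (102, 960), (90, 672), (108, 523), (84, 116), (114, 37)]
0.016 [(96, 1445), (102, 1306), (90, 747), (108, 293), (84, 40), (114, 2)]
0.022 [(96, 1822), (102, 1416), (90, 428), (-174, 277), (-84, 260), (6, 231)]
zero+needle (np.float64(100.81387294708169), np.float64(13315.0))
hub side (np.float64(101.93183030005778), np.float64(884.0))
307 146
```

View pics/crop6.png

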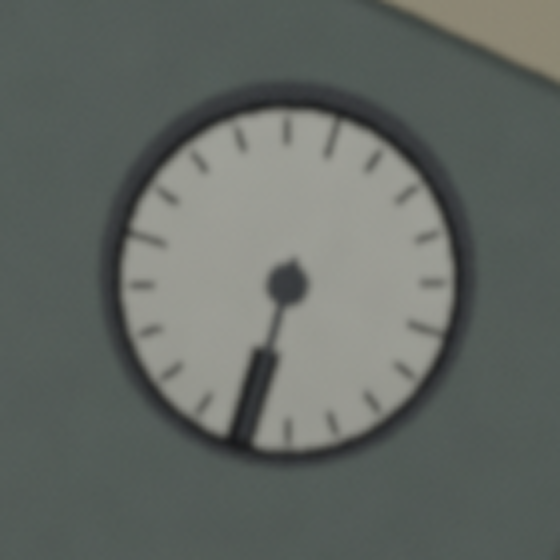

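The crop shows the needle running along the middle of the broad zero bar (about (255,400), hub (288,285)), less than 2° off. Before handing in, I'll check all six blanks.

Run:
```python
from h import *
for n in ['scene','side']:
    im,d,c=grab(n,n+'7.png'); P=cloud(d,c); z0=.1143 if n=='scene' else .1102
    print(n,'expect top',z0+.042)
    hsv=cv2.cvtColor(im,cv2.COLOR_BGR2HSV).astype(int)
    for x,y in [(.5736,.0399),(.5218,.0353),(.5781,-.0119),(.5263,-.0165),(.5826,-.0637),(.5308,-.0683)]:
        k=(np.hypot(P[...,0]-x,P[...,1]-y)<.009)&(P[...,2]>.1)&(P[...,2]<.2); print(x,y,k.sum(),np.median(P[k][:,2]).round(4),np.percentile(P[k][:,2],90).round(4))
    k=(P[...,2]>.055)&(P[...,2]<.1)&(P[...,1]>.2)&(P[...,1]<.4)&(P[...,0]>.43)&(P[...,0]<.65); print('left in tray px',k.sum())
```

```text
scene expect top 0.1563
0.5736 0.0399 64 0.1502 0.1548
0.5218 0.0353 55 0.1506 0.1545
0.5781 -0.0119 60 0.1497 0.1546
0.5263 -0.0165 56 0.1482 0.155
0.5826 -0.0637 72 0.1453 0.1546
0.5308 -0.0683 69 0.1435 0.1544
left in tray px 0
side expect top 0.1522
0.5736 0.0399 36 0.1489 0.1504
  return _methods._mean(a, axis=axis, dtype=dtype,
  ret = ret.dtype.type(ret / rcount)
Traceback (most recent call last):
IndexError: index -1 is out of bounds for axis 0 with size 0
```

View pics/side7.png

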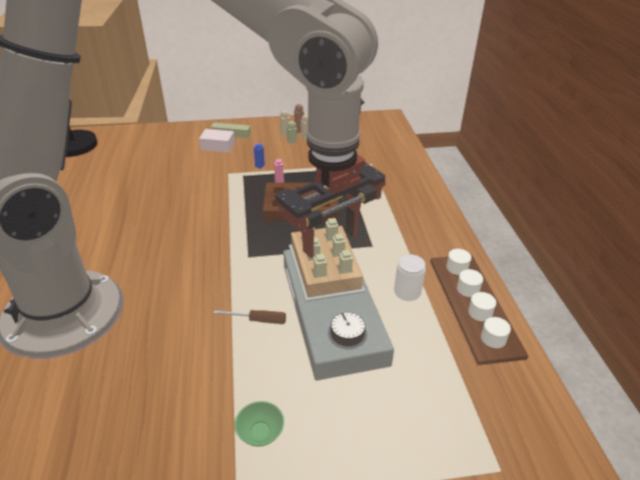

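The rack holds all six blanks at the same height: the scene camera gives 0.1544–0.1550 for every top, and the pan sinks about 2.5 mm under the five added. The tray is empty, and the dish, tin and graver haven't moved. In the side view, five blanks show around (330,250) and a finger hides the sixth. The robot is clear, so I'll hand in.

```bash
python3 -c "
from plant import robot
print(robot.job_done())"
```

```text
the job is handed in; nothing more can be done
None
```

The job is handed in, though no verdict came back: all five tray blanks are seated in the rack beside the one already there, the dial's zero is under the needle to within about 2°, and the dish, tin and graver were left alone.

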